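# Close the cube mould with its draw latch

### The arm

A 6-joint arm with a two-finger parallel gripper is mounted at the origin on a cart in front of the work surface, level with it; the furniture and walls round the work are solid. World frame = base frame: x ahead of the robot, y to its left, z up, the work surface at z = 0. Lengths are in m, angles in rad, forces in N, time in s.
With the tool pointing down it reaches from about 0.25 to 0.8 m from the base axis. Payload 3.9 kg.
Tool frame: the origin (TCP) lies midway between the tips of the shut fingers; the grasp point (between the pads) lies 19 mm behind it; z points along the fingers, y is the line along which they close (so a half turn about z gives the same grasp; the last joint's range is limited). The gripper opens to 85 mm and grips with 20 to 120 N. Pads are 22 mm wide; open, the fingers measure 114 mm over their backs; the gripper's body (76 mm by 85 mm) begins 54 mm behind the grasp point. The pads swing forward as they close: fully open they stand 13 mm farther back than shut.
Start: joints at [-1.277, 0.26, -0.138, 1.173, 0, 1.571], TCP at [0.152, -0.502, 0.204] pointing down, gripper open.
Joint ranges: [-2.78, 2.78], [-0.83, 1.72], [-1.28, 1.37], [-1.9, 2.12], [-1.57, 1.48], [-3.14, 3.14]. Speed limits (rad/s): [2.57, 2.57, 3.14, 3.14, 3.14, 3.14].

### API

Orientations are given as a 3x3 rotation matrix whose columns are the frame's x, y, z axes.
In Python, from rig import * gives the robot as it stands. The module is installed in compiled form; this text tells all that it offers.
- The arm moves only by the tool send_rows, never from a script. Its argument "series" is a list of rows, each an object with "delta_rot": the turn, a rotation vector about the world's x, y, z normalised to -1 to 1, where 1 is 360 degrees, a list of three; "translation": the shift along the world's x, y, z normalised to -1 to 1, where 1 is 0.2 m, a list of three; "grip": the closure, from -1 (fully open) to 1 (shut). A call has 1 to 12 rows; each row is the pose to reach, as a shift and turn from the pose commanded when the call began, turning the shorter way round; what a row does not reach only later rows make up. A row lasts 1/12 s, in which the tool goes at most 41.7 mm and 7.16 degrees, less where a joint would pass 70% of its speed; a pose out of reach is approached as far as the arm can. A call with a number of a shift or a turn outside -1 to 1 is refused whole. A call with a gripper value outside its range is refused whole. The fingers move at their own pace and stop on an object; "newtons" is the grip in N (left out, the last holds). Time passes only in rows, so rows that repeat a pose let the fingers close. It gives the time, the measured TCP pose, the force, the opening and the grip force at its end, in the units of the state.
- state(): the state, without advancing time (a new reading comes with each control period).
- get_image(name): name is "side" or "top" or "wrist"; returns the picture (420x560x3 uint8, red, green, blue); there is no depth.
- camera_params(name): a dict with "camera_matrix" (3x3 intrinsics, pixels), "world_to_cam" (4x4, takes a point from world to camera coordinates). Camera axes: x right, y down, z forward; pixel columns grow to the right and rows downward; lengths in m; the calibration is good to about 2 mm. A picture is of the moment at which its call begins: read the wrist's pose just before it. camera_params takes no time and is no camera call; for the wrist camera it gives the pose at the moment of the call.
- job_done(): hands the job in; it is judged then, once.
The state is a dict: "time_s": time; "q": joint angles; "qvel": joint speeds; "effort": joint torques, N m; "position": TCP position; "orientation": TCP orientation; "force": force on the tool from outside, world axes, zero at the start; "ft_torque": the same for the moment, N m; "width": opening from 0.0 (shut) to 1.0 (fully open); "finger_force": force on a finger pad.
Only numpy, scipy, OpenCV 4.12 (cv2) and the standard library are available. Lean on these libraries where they do the work, as an engineer would, in place of code of your own. Each camera call takes 0.05 s, during which the arm holds its last target. There are 200 camera calls.

### The job

The two-gang cube mould on the bench stands open. Swing its wire loop over and hook the loop's crossbar down behind the lip of the keeper on the sliding half (it was clamped a few millimetres nearer or farther than usual, so feel gently for its slot and never force the bar down on top of the keeper), then press the latch lever down past centre until it lies fully home and the two halves are drawn together. Leave the things lying around where they are.

Things in the scene. Friction and masses are not known exactly. Their poses are not given: they have to be found in the camera images.
- mould: Steel cube mould bolted to the bench, 200 x 188 mm, block tops 50 mm up. Fixed half (x < 0) and sliding half (x > 0), each 75 mm in x, with two square cavities. Origin: on the bench under the middle of the parting line. x: along the middle of the latch on top, from lever (fixed half) to hook-shaped keeper (sliding half); y: parallel to the latch pivots; z up. All x, z below are these.
- sliding_half (a joint): How far the sliding half stands off the fixed half, m, along the mould's +x: 0 shut, 0.008 open. A spring pushes it open with 8 N at 0.008 and 10 N at 0; it stays shut only while the latch holds it.
- lever (a joint): Lever angle, rad: 0 = closed, level on its stop, pointing to -x; grows as it is raised (1.57 upright, 2.6 its limit, leaning to the keeper). Stiff (0.06 N m): stays where left. Steel strip 24 mm wide, 28 mm at the end, 7 mm thick, reaching 100 mm from the pivot. With the loop hooked it takes up to about 10 N at its pad; over centre below about 0.3 rad, higher up the loop pulls it open again.
- loop (a joint): Angle of the wire loop on the lever, rad: 0 when the latch is closed and hooked, 2.7 = folded back on its stop near the lever. The bar's elevation above +x, seen from the loop's pins, is (loop - lever + 0.09) rad. Swings almost freely, falls by its weight.
- lever_pivot (a point): Axis of the lever, at mould x = -20 mm, y = 0, 90 mm above the bench. The loop's pins on the lever lie 27.2 mm from it: at (-26, -8) mm in (x, z) from the axis with the lever closed, turning with the lever (upright: at (-8, 26)).
- lever_pad (a point): Middle of the lever's pressed face (upper when closed, facing +x when upright) near its free end: 85 mm along the lever from the pivot and 10 mm off the line through the pivot.
- loop_bar (a point): Centre of the loop's crossbar, 90 mm from its pins. The bar lies along y, 8 mm thick, between side wires 7 mm thick (inner gap 31 mm), with a free-turning knob 18 mm across, 10 mm long at either end: 59 mm over the knobs. Pinched by the knobs across y, it can be led in the x-z plane: the loop turns on them, the lever follows. It reaches 70 to 115 mm from the lever_pivot axis.
- keeper_seat (a point): Nominal place of the bar's centre behind the keeper, on its +x side: 50 mm to +x of the parting line when shut, moving with the half; 90 mm above the bench. The keeper was clamped in its slot before you came, up to 5 mm nearer or farther in x than nominal; this is not reported: look or feel. It also gives 14 mm to -x on a spring pack (12 N to start, 30 N at the end).
- keeper_slot (a point): Nominal middle of the slot, 10.5 mm to +x of keeper_seat. From keeper_seat, unshifted: post face 4 mm to -x; lip, underside 6 and top 13 mm higher, ending 5 mm to +x; guard, same top, from 16 to 23 mm to +x; floor 9 mm lower. The 8 mm bar must go down the 11 mm slot between lip and guard, then back to -x under the lip. 20 mm wide in y. Pressing over 25 N on lip or guard harms it.
- mortar_prism: Bystander: grey mortar half-prism 40 x 65 x 40 mm, origin under its centre.
- trowel: Bystander: pointing trowel with wooden handle, 242 mm long, origin under its middle.
- tin: Bystander: round lidded tin, 68 mm across, 40 mm high, origin under its centre.
- weight: Bystander: small steel weight with a neck, 27 mm across, 43 mm high, origin under its centre.

How it is judged:
On the way:
1. hooked under the keeper's lip, the loop has begun to draw the sliding half (gap under 6.5 mm) with the lever still raised more than 0.3 rad (x of loop_bar in the frame of keeper_seat between -0.014 and 0.009 m and z of loop_bar in the frame of keeper_seat below 0.005 m and value of joint sliding_half below 0.0065 m and contact force between loop and sliding_half above 4 N and value of joint lever above 0.3 rad), for 0.1 s.
At the end, for the whole second after the job is handed in: The lever lies home (under 0.07 rad), the sliding half is drawn shut (gap under 2 mm) and the loop's crossbar, under tension (over 5 N), is within 14 mm of the nominal keeper seat; everything at rest (value of joint lever below 0.07 rad and value of joint sliding_half below 0.002 m and distance between loop_bar and keeper_seat below 0.014 m and velocity of joint lever below 0.05 rad/s and contact force between loop and sliding_half above 5 N); the robot touches nothing.
It fails at once if the crossbar is forced down on top of the keeper's lip or guard with more than 25 N (contact force between loop and sliding_half above 25 N and z of loop_bar in the frame of keeper_seat above 0.008 m).
It fails at once if a bystander is shifted by more than 25 mm (distance of any of mortar_prism, trowel, tin, weight from where it was at the start of the episode above 0.025 m).
It also fails if it takes over 48 s, if anything falls off the work surface, if the arm or the gripper's body presses on something with over 40 N, if the wrist force passes 120 N, or if a joint passes its speed limit or range.

## Working session

There is one attempt and no reset: what is moved stays moved. The work goes in short steps, Python scripts to look and compute and a tool call to move; the robot and the scene stay as the last step left them, time stands still between calls to the robot, and variables do not carry over. Pictures are saved under pics/ and viewed, at most 10 in all, crops included, and the job is handed in when it is done.

Besides the shell and the picture viewer there is one more tool, called as name([rows], argument=value, ...), one row to a line, values as JSON. send_rows: Moves the arm, as the interface text tells. Scaled input: -1 to 1 covers 0.2 m each way for a shift and 360 degrees each way for a turn. Its arguments: {"type":"object","properties":{"series":{"type":"array"},"newtons":{"type":"number"}},"required":["series"]}

```bash
mkdir -p pics; python3 - <<'E'
from rig import *
import cv2, numpy as np
for n in("top","side"):
    cv2.imwrite(f"pics/{n}0.png",get_image(n)[:,:,::-1])
    p=camera_params(n);print(n,np.round(p["camera_matrix"],1).tolist(),np.round(p["world_to_cam"],4).tolist())
s=state();print(s["time_s"],s["position"],s["orientation"],s["width"],s["force"])
E
```

```text
top [[498.0, 0.0, 280.6], [0.0, 498.0, 203.2], [0.0, 0.0, 1.0]] [[0.0214, -0.9995, 0.0233, 0.308], [-0.9901, -0.0245, -0.138, 0.6067], [0.1385, -0.0201, -0.9902, 0.8977], [0.0, 0.0, 0.0, 1.0]]
side [[539.4, 0.0, 271.0], [0.0, 539.4, 208.1], [0.0, 0.0, 1.0]] [[-0.9345, -0.3558, 0.0113, 0.6679], [-0.1752, 0.432, -0.8847, 0.02], [0.3099, -0.8287, -0.466, 1.0857], [0.0, 0.0, 0.0, 1.0]]
0.1 [ 0.15184962 -0.50189302  0.20287177] [[ 9.57149858e-01  2.89592655e-01 -4.94544107e-04]
 [ 2.89593077e-01 -9.57148480e-01  1.62378667e-03]
 [-3.11544700e-06 -1.69742373e-03 -9.99998559e-01]] 0.9985145306880494 [-0.36311993 -0.25980358 -0.26542603]
```

View pics/top0.png

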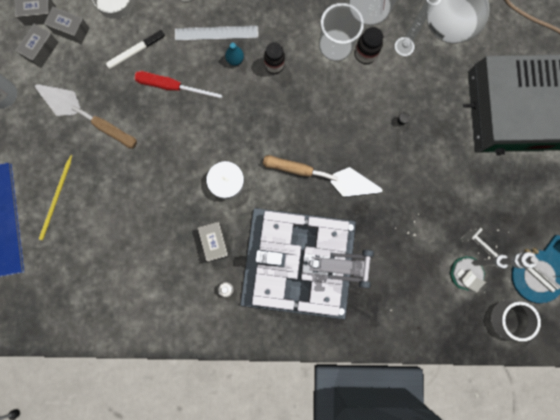

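View pics/side0.png

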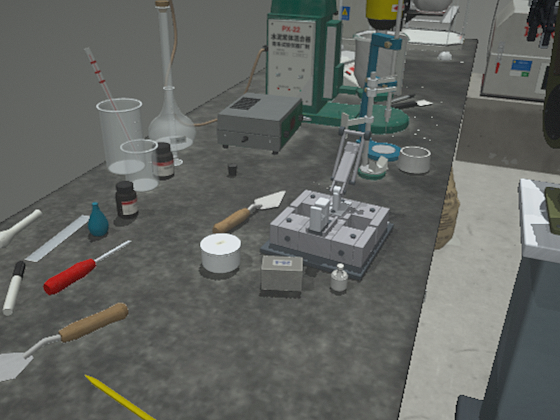

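The top view shows the mould at about (300,265) px, with the keeper at about (270,258) and the raised lever and loop at about (310–370,268). Mould +x therefore points image-left, close to world +y. The trowel, tin, prism and weight lie beyond it and on the keeper side. I'll enlarge both views.

```bash
python3 - <<'E'
import cv2, numpy as np
a=cv2.imread("pics/top0.png")[195:330,235:385]; b=cv2.imread("pics/side0.png")[120:290,255:405]
a=cv2.resize(a,None,fx=2.66,fy=2.66*1,interpolation=3); b=cv2.resize(b,None,fx=2.66,fy=2.66,interpolation=3)
h=max(a.shape[0],b.shape[0]);c=np.zeros((h,a.shape[1]+b.shape[1],3),np.uint8)
c[:a.shape[0],:a.shape[1]]=a;c[:b.shape[0],a.shape[1]:]=b
print(c.shape,a.shape);cv2.imwrite("pics/c1.png",c)
E
```

```text
(452, 798, 3) (359, 399, 3)
```

View pics/c1.png

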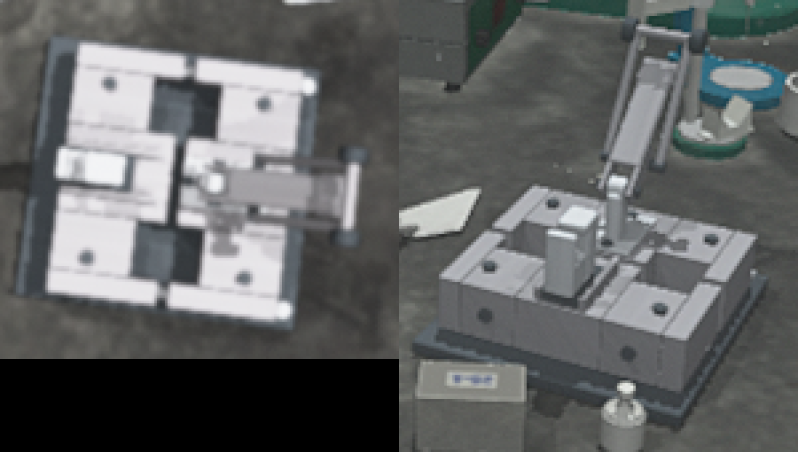

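The enlarged top view shows the block-top corners at crop pixels TL (75,43), TR (318,70), BR (293,327) and BL (45,293). The keeper top is near (92,167), and the bar with knobs runs (355,155)–(345,240). The lever is raised and leans away from the keeper, with the loop folded along it.

```bash
cat > h.py <<'E'
import numpy as np
from rig import *
def ray(n,uv,z,P=None):
    p=P or camera_params(n);K=p["camera_matrix"];T=np.array(p["world_to_cam"]);R=T[:3,:3];c=-R.T@T[:3,3]
    d=R.T@np.linalg.solve(K,[uv[0],uv[1],1]);return c+d*(z-c[2])/d[2]
def proj(n,X,P=None):
    p=P or camera_params(n);T=np.array(p["world_to_cam"]);q=np.array(p["camera_matrix"])@(T[:3,:3]@np.array(X)+T[:3,3]);return q[:2]/q[2]
E
python3 - <<'E'
from h import *
f=lambda u,v:(235+u/2.66,195+v/2.66)
g=lambda u,v:(255+(u-399)/2.66,120+v/2.66)
for nm,uv,z in[("TL",(77,43),.05),("TR",(318,70),.05),("BR",(293,327),.05),("BL",(47,293),.05),("gapT",(190,57),.05),("gapB",(162,306),.05),
 ("kTL",(57,148),.103),("kTR",(131,155),.103),("kBR",(128,185),.103),("kBL",(57,180),.103),("baseTL",(52,38),.01),("baseBL",(18,295),.01)]:
    print(nm,np.round(ray("top",f(*uv),z)*1000,1))
for nm,uv,z in[("sNear",(440,278),.05),("sfar",(540,187),.05),("sR",(757,235),.05),("sB",(687,337),.05)]:
    print(nm,np.round(ray("side",g(*uv),z)*1000,1))
# bar: triangulate knobs
def tri(uv1,uv2):
    A=[];
    for n,uv in(("top",uv1),("side",uv2)):
        p=camera_params(n);M=p["camera_matrix"]@np.array(p["world_to_cam"])[:3]
        A+= [uv[0]*M[2]-M[0],uv[1]*M[2]-M[1]]
    v=np.linalg.svd(np.array(A))[2][-1];return v[:3]/v[3]*1000
print("knobs",tri(f(355,154),g(632,30)),tri(f(345,240),g(699,41)))
E
```

```text
TL [582.2 352.8  50. ]
TR [567.4 184.5  50. ]
BR [391.8 201.3  50. ]
BL [411.1 368.6  50. ]
gapT [574.3 273.9  50. ]
gapB [404.  290.5  50. ]
kTL [506.9 363.2 103. ]
kTR [503.4 315.2 103. ]
kBR [484.1 316.7 103. ]
kBL [486.3 362.7 103. ]
baseTL [590.4 371.5  10. ]
baseBL [406.8 390.3  10. ]
sNear [580.2 357.8  50. ]
sfar [560.1 201.3  50. ]
sR [396.  217.5  50. ]
sB [412.7 369.7  50. ]
knobs [503.94813914 183.52164121 174.89329591] [454.20461873 189.99500854 175.87693428]
```

The calibration holds up. The parting-line origin is near (0.489, 0.278), mould x ≈ (0.10, 0.995), and the bar is near (0.479, 0.187, 0.175). Its reach from the pivot is 111 mm, inside the 70–115 mm limit. Next I move over the mould and look with the wrist camera.

send_rows([
  {"translation": [0.42,1,0.1],"delta_rot": [0,0,0.047],"grip": -1},
  {"translation": [0.42,1,0.1],"delta_rot": [0,0,0.047],"grip": -1},
  {"translation": [0.42,1,0.1],"delta_rot": [0,0,0.047],"grip": -1},
  {"translation": [0.42,1,0.1],"delta_rot": [0,0,0.047],"grip": -1},
  {"translation": [0.42,1,0.1],"delta_rot": [0,0,0.047],"grip": -1},
  {"translation": [0.42,1,0.1],"delta_rot": [0,0,0.047],"grip": -1},
])

```text
time_s: 0.6
position: [0.2363, -0.2972, 0.2236]
orientation: [[0.829, 0.559, -0.0], [0.559, -0.829, 0.003], [0.002, -0.003, -1.0]]
force: [-0.3, 0.0, 0.1]
width: 1.0
finger_force: 0.0
```

send_rows([
  {"translation": [0.42,1,0.1],"delta_rot": [0,0,0.047],"grip": -1},
  {"translation": [0.42,1,0.1],"delta_rot": [0,0,0.047],"grip": -1},
  {"translation": [0.42,1,0.1],"delta_rot": [0,0,0.047],"grip": -1},
  {"translation": [0.42,1,0.1],"delta_rot": [0,0,0.047],"grip": -1},
  {"translation": [0.42,1,0.1],"delta_rot": [0,0,0.047],"grip": -1},
  {"translation": [0.42,1,0.1],"delta_rot": [0,0,0.047],"grip": -1},
])

```text
time_s: 1.1
position: [0.3217, -0.098, 0.2441]
orientation: [[0.628, 0.778, 0.002], [0.778, -0.628, 0.002], [0.003, 0.0, -1.0]]
force: [-0.4, -1.2, -0.2]
width: 1.004
finger_force: 0.0
```

send_rows([
  {"translation": [0.42,1,0.1],"delta_rot": [0,0,0.047],"grip": -1},
  {"translation": [0.42,1,0.1],"delta_rot": [0,0,0.047],"grip": -1},
  {"translation": [0.42,1,0.1],"delta_rot": [0,0,0.047],"grip": -1},
  {"translation": [0.42,1,0.1],"delta_rot": [0,0,0.047],"grip": -1},
  {"translation": [0.42,1,0.1],"delta_rot": [0,0,0.047],"grip": -1},
  {"translation": [0.42,1,0.1],"delta_rot": [0,0,0.047],"grip": -1},
])

```text
time_s: 1.6
position: [0.4067, 0.1024, 0.2637]
orientation: [[0.376, 0.927, 0.002], [0.927, -0.376, 0.003], [0.003, 0.001, -1.0]]
force: [0.9, 0.6, 0.4]
width: 0.999
finger_force: 0.0
```

send_rows([
  {"translation": [0.42,1,0.1],"delta_rot": [0,0,0.047],"grip": -1},
  {"translation": [0.42,1,0.1],"delta_rot": [0,0,0.047],"grip": -1},
  {"translation": [0.42,1,0.1],"delta_rot": [0,0,0.047],"grip": -1},
  {"translation": [0.42,1,0.1],"delta_rot": [0,0,0.047],"grip": -1},
  {"translation": [0.42,1,0.1],"delta_rot": [0,0,0.047],"grip": -1},
  {"translation": [0.42,1,0.1],"delta_rot": [0,0,0.047],"grip": -1},
  {"translation": [0.42,1,0.1],"delta_rot": [0,0,0.047],"grip": -1},
])

```text
time_s: 2.18
position: [0.4892, 0.2996, 0.2821]
orientation: [[0.093, 0.996, -0.001], [0.996, -0.093, -0.001], [-0.001, -0.001, -1.0]]
force: [0.0, -0.5, -0.6]
width: 0.998
finger_force: 0.0
```

```bash
python3 - <<'E'
from h import *
import cv2,json
s=state();P=camera_params("wrist");im=get_image("wrist")[:,:,::-1]
print(s["time_s"],np.round(s["position"],4),np.round(s["orientation"],3).tolist(),np.round(s["q"],2))
json.dump({k:np.array(v).tolist() for k,v in P.items()},open("w1.json","w"))
cv2.imwrite("pics/w1.png",im)
E
```

```text
2.1833 [0.4892 0.2996 0.2821] [[0.093, 0.996, -0.001], [0.996, -0.093, -0.001], [-0.001, -0.001, -1.0]] [0.55 0.33 0.16 1.41 0.   2.21]
```

View pics/w1.png

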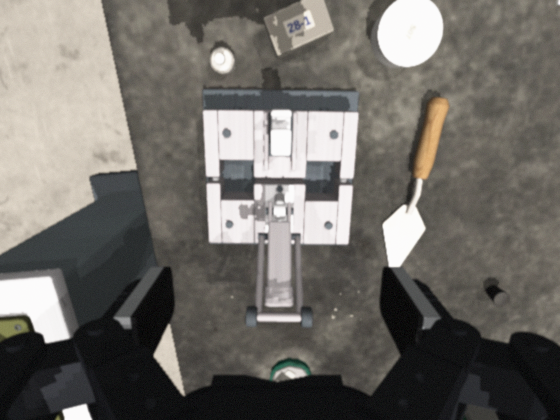

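The wrist view has mould +x pointing up. The keeper top spans about (271–291, 110–156), the parting gap is near row 181, and the bar is at about (279,317) with knobs at 252 and 306. I'll zoom on the keeper.

```bash
python3 - <<'E'
from h import *
import cv2,json
im=cv2.imread("pics/w1.png");a=im[84:224,196:366];cv2.imwrite("pics/w1z.png",cv2.resize(a,None,fx=4.25,fy=4.25,interpolation=cv2.INTER_CUBIC))
P={k:np.array(v) for k,v in json.load(open("w1.json")).items()}
for n,uv,z in[("gapL",(212,181),.05),("gapR",(348,181),.05),("blkTL",(204,110),.05),("blkTR",(357,110),.05),("blkBL",(210,243),.05),("blkBR",(351,243),.05),("knobL",(252,317),.175),("knobR",(306,317),.175)]:
    print(n,np.round(ray("",uv,z,P)*1e3,1))
E
```

```text
gapL [412.3 287.4  50. ]
gapR [570. 273.  50.]
blkTL [415.1 367.4  50. ]
blkTR [582.5 352.   50. ]
blkBL [398.6 210.3  50. ]
blkBR [571.1 194.5  50. ]
knobL [456.4 185.7 175. ]
knobR [505.1 181.3 175. ]
```

View pics/w1z.png

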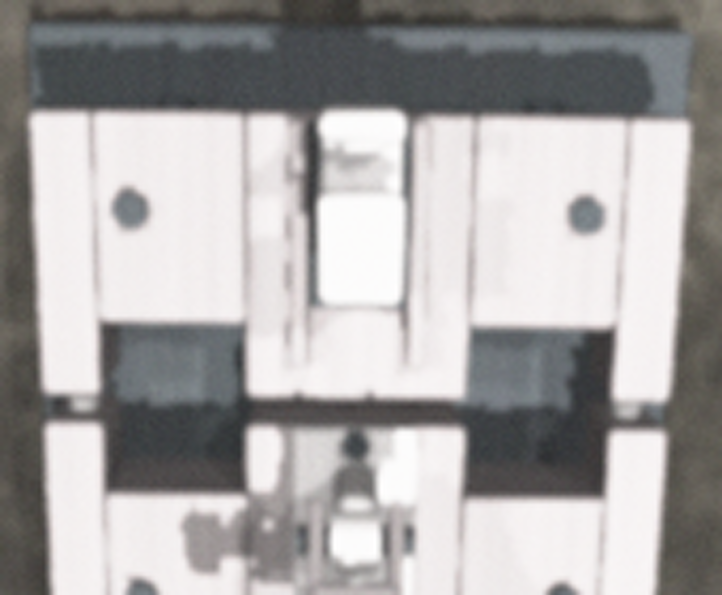

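The zoom shows the lip from row 193 (its edge) to 305, a slot above it, and the guard at about rows 110–145. The gap edges are at rows 400 and 425. Converting these to mould coordinates:

```bash
python3 - <<'E'
from h import *
import json
P={k:np.array(v) for k,v in json.load(open("w1.json")).items()}
mx=np.array([.096,.9954,0])
f=lambda u,v:(196+u/4.25,84+v/4.25)
G=ray("",f(355,425),.05,P)
print("fixed edge",G*1e3)
for n,uv,z in[("slid edge",(355,400),.05),("lip end",(361,193),.103),("lip rear",(361,305),.103),("guard in145",(361,145),.103),("guard in135",(361,135),.103),("guard out",(361,110),.103),("slid far",(140,113),.05),("pivot",(356,540),.1)]:
    X=ray("",uv if 0 else f(*uv),z,P);print(n,np.round(X*1e3,1),"mx",round(float((X-G)@mx)*1e3,1))
# other direct: subpixel intensity along keeper column
import cv2
g=cv2.cvtColor(cv2.imread("pics/w1.png"),cv2.COLOR_BGR2GRAY)
print(g[106:160,276:286].mean(1).astype(int).tolist())
E
```

```text
fixed edge [490.33962365 276.66030073  50.        ]
slid edge [491.  283.6  50. ] mx 7.0
lip end [497.4 343.3 103. ] mx 67.0
lip rear [495.1 317.8 103. ] mx 41.4
guard in145 [498.3 353.9 103. ] mx 77.7
guard in135 [498.5 356.1 103. ] mx 79.9
guard out [499.  361.5 103. ] mx 85.3
slid far [442.4 364.3  50. ] mx 82.6
pivot [488.7 259.7 100. ] mx -17.0
[75, 78, 93, 144, 218, 247, 251, 251, 251, 250, 247, 245, 243, 232, 203, 188, 193, 203, 214, 219, 220, 215, 208, 227, 245, 251, 251, 251, 251, 251, 251, 251, 251, 251, 251, 251, 251, 251, 251, 251, 251, 251, 251, 251, 251, 251, 251, 251, 248, 231, 215, 231, 241, 243]
```

The keeper appears about 4 mm farther than nominal, with the slot middle at world y ≈ 0.349. Next I go to a pre-grasp tilted 30°, which keeps the gripper body away from the raised lever.

send_rows([
  {"translation": [-0.034,-0.45,-0.33],"delta_rot": [-0.083,0.008,0],"grip": -1},
  {"translation": [-0.034,-0.45,-0.33],"delta_rot": [-0.083,0.008,0],"grip": -1},
  {"translation": [-0.034,-0.45,-0.33],"delta_rot": [-0.083,0.008,0],"grip": -1},
  {"translation": [-0.034,-0.45,-0.33],"delta_rot": [-0.083,0.008,0],"grip": -1},
  {"translation": [-0.034,-0.45,-0.33],"delta_rot": [-0.083,0.008,0],"grip": -1},
  {"translation": [-0.034,-0.45,-0.33],"delta_rot": [-0.083,0.008,0],"grip": -1},
])

```text
time_s: 2.73
position: [0.4804, 0.207, 0.2156]
orientation: [[0.08, 0.995, -0.052], [0.861, -0.095, -0.5], [-0.503, -0.005, -0.864]]
force: [0.7, -1.1, -0.1]
width: 1.001
finger_force: 0.0
```

```bash
python3 - <<'E'
from h import *
import cv2,json
s=state();P=camera_params("wrist");im=get_image("wrist")[:,:,::-1]
print(s["time_s"],np.round(s["position"],4),np.round(s["orientation"],3).tolist(),np.round(s["q"],2))
print(proj("",[.480,.1855,.175],P), proj("",s["position"],P))
json.dump({k:np.array(v).tolist() for k,v in P.items()},open("w2.json","w"))
cv2.imwrite("pics/w2.png",im)
E
```

```text
2.7333 [0.4804 0.207  0.2156] [[0.08, 0.995, -0.052], [0.861, -0.095, -0.5], [-0.503, -0.005, -0.864]] [ 0.65  0.54  0.18  1.6  -0.37  2.39]
[278.86746279 215.51196402] [275.86303225 247.04022457]
```

View pics/w2.png

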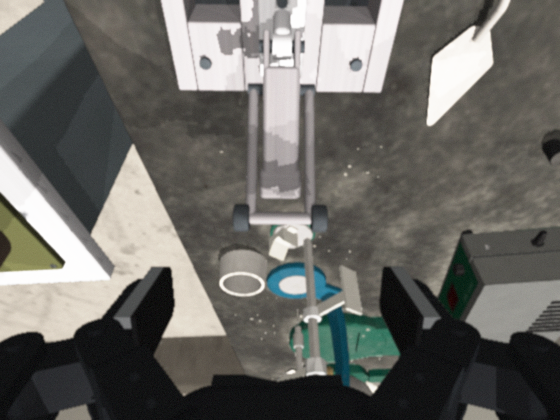

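The bar is at (280,218) px against a predicted (279,215.5), and it is centred between the fingers. I advance along the tool axis.

send_rows([
  {"translation": [-0.005,-0.085,-0.15],"delta_rot": [0,0,0],"grip": -1},
  {"translation": [-0.01,-0.17,-0.3],"delta_rot": [0,0,0],"grip": -1},
  {"translation": [-0.01,-0.17,-0.3],"delta_rot": [0,0,0],"grip": -1},
  {"translation": [-0.01,-0.17,-0.3],"delta_rot": [0,0,0],"grip": -1},
])

```text
time_s: 3.12
position: [0.4783, 0.1713, 0.159]
orientation: [[0.085, 0.995, -0.05], [0.862, -0.098, -0.497], [-0.5, -0.001, -0.866]]
force: [0.0, -0.3, 0.6]
width: 0.999
finger_force: 0.0
```

```bash
python3 - <<'E'
from h import *
import cv2
s=state();P=camera_params("wrist");im=get_image("wrist")[:,:,::-1]
print(np.round(s["position"],4),proj("",[.4805,.1845,.1745],P))
cv2.imwrite("pics/w3.png",im)
E
```

```text
[0.4783 0.1713 0.159 ] [277.78885678 257.03311668]
```

View pics/w3.png

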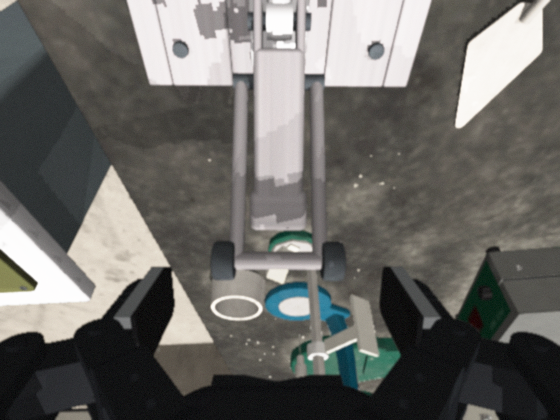

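The bar is at (278,261) px and the knobs are between the open pads. I compute the remaining offset in the tool frame.

```bash
python3 - <<'E'
from h import *
s=state();P=camera_params("wrist");R=np.array(s["orientation"]);p=np.array(s["position"])
for d in(15,19,24,30):
    g=p-R[:,2]*d/1e3; print(d,proj("",g,P),proj("",g+R[:,0]*.002,P))
E
```

```text
15 [275.84425422 259.70981485] [275.8475605  255.88983398]
19 [275.82613982 263.46028213] [275.82945901 259.56477288]
24 [275.80228201 268.39988522] [275.80561379 264.40579595]
30 [275.77170569 274.73051274] [275.77504626 270.61157184]
```

send_rows([
  {"translation": [0,0,-0.015],"delta_rot": [0,0,0],"grip": -1},
  {"translation": [0,0,-0.015],"delta_rot": [0,0,0],"grip": 1},
  {"translation": [0,0,-0.015],"delta_rot": [0,0,0],"grip": 1},
  {"translation": [0,0,-0.015],"delta_rot": [0,0,0],"grip": 1},
  {"translation": [0,0,-0.015],"delta_rot": [0,0,0],"grip": 1},
  {"translation": [0,0,-0.015],"delta_rot": [0,0,0],"grip": 1},
  {"translation": [0,0,-0.015],"delta_rot": [0,0,0],"grip": 1},
], newtons=40)

```text
time_s: 3.75
position: [0.4799, 0.174, 0.1548]
orientation: [[0.083, 0.995, -0.047], [0.862, -0.095, -0.498], [-0.5, 0.001, -0.866]]
force: [-0.7, 0.5, 0.4]
width: 0.145
finger_force: 0.0
```

```bash
python3 - <<'E'
from h import *
import cv2
s=state();P=camera_params("wrist");im=get_image("wrist")[:,:,::-1]
R=np.array(s["orientation"]);p=np.array(s["position"])
print({k:np.round(s[k],4).tolist() for k in("time_s","position","force","width","finger_force")},proj("",p-R[:,2]*.019,P))
cv2.imwrite("pics/w4.png",im[150:400,100:460])
E
```

```text
{'time_s': 3.75, 'position': [0.4799, 0.174, 0.1548], 'force': [-0.6985, 0.4758, 0.3506], 'width': 0.1447, 'finger_force': 0.0} [275.79939117 263.47174369]
```

View pics/w4.png

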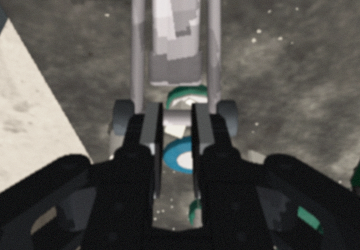

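The fingers closed above the bar: they occlude it at row ~263, with the knobs visible on both sides. The bar must lie deeper along the tool axis than I estimated. I triangulate from the wrist views.

```bash
python3 - <<'E'
from h import *
import json
W=[json.load(open(f"w{i}.json")) for i in(1,2)]
obs=[(W[0],(279.5,317)),(W[1],(280,218)),(camera_params("top"),(235+350/2.66,195+197/2.66)),(camera_params("side"),(255+(665.5-399)/2.66,120+35.5/2.66))]
def tri(idx):
    A=[]
    for i in idx:
        p,uv=obs[i];M=np.array(p["camera_matrix"])@np.array(p["world_to_cam"])[:3]
        for r in(uv[0]*M[2]-M[0],uv[1]*M[2]-M[1]):A.append(r/np.linalg.norm(M[2]))
    v=np.linalg.svd(np.array(A))[2][-1];return np.round(v[:3]/v[3]*1e3,1)
for ix in([0,1],[0,1,2],[2,3],[0,1,2,3],[1,2],[0,3],[1,3]):print(ix,tri(ix))
for i,sp in((0,67),(1,94)):
    p=W[i];K=np.array(p["camera_matrix"]);X=[.480,.185,.175];print("K",K[0,0],"depth by span",K[0,0]*.059/sp,"depth of est",(np.array(p["world_to_cam"])@[*X,1])[2])
s=state();P=camera_params("wrist");print("now cam depth tcp",(np.array(P["world_to_cam"])@[*s["position"],1])[2], "w3 depth by span",P["camera_matrix"][0,0]*.059/134)
print("cam in tool",np.array(s["orientation"]).T@(np.linalg.inv(np.array(P["world_to_cam"]))[:3,3]-s["position"]))
E
```

```text
[0, 1] [480.9 184.3 176.2]
[0, 1, 2] [480.1 187.  178.9]
[2, 3] [478.9 186.8 175.4]
[0, 1, 2, 3] [479.8 185.6 175.9]
[1, 2] [479.6 187.2 178.5]
[0, 3] [480.4 182.2 173.6]
[1, 3] [480.3 180.8 173.2]
K 353.061278551185 depth by span 0.31090470797790914 depth of est 0.31941178746438004
K 353.061278551185 depth by span 0.22160229185659483 depth of est 0.22723238793022335
now cam depth tcp 0.18349222141454213 w3 depth by span 0.15545235398895457
cam in tool [ 0.07425468  0.00025101 -0.16921586]
```

```bash
python3 - <<'E'
from h import *
import cv2
cv2.imwrite("pics/a_w.png",get_image("wrist")[:,:,::-1]);cv2.imwrite("pics/a_s.png",get_image("side")[:,:,::-1]);print(state()["width"])
E
```

```text
-0.0034795489783473682
```

send_rows([
  {"translation": [0.005,0.05,0.087],"delta_rot": [0,0,0],"grip": 1},
  {"translation": [0.01,0.1,0.173],"delta_rot": [0,0,0],"grip": 1},
  {"translation": [0.01,0.1,0.173],"delta_rot": [0,0,0],"grip": -1},
  {"translation": [0.01,0.1,0.173],"delta_rot": [0,0,0],"grip": -1},
  {"translation": [0.01,0.1,0.173],"delta_rot": [0,0,0],"grip": -1},
  {"translation": [0.01,0.1,0.173],"delta_rot": [0,0,0],"grip": -1},
  {"translation": [0.01,0.1,0.173],"delta_rot": [0,0,0],"grip": -1},
  {"translation": [0.01,0.1,0.173],"delta_rot": [0,0,0],"grip": -1},
])

```text
time_s: 4.57
position: [0.4808, 0.1929, 0.1887]
orientation: [[0.083, 0.995, -0.049], [0.861, -0.096, -0.499], [-0.501, -0.001, -0.865]]
force: [-0.2, 0.5, -0.6]
width: 0.847
finger_force: 0.0
```

```bash
python3 - <<'E'
from h import *
import cv2,json
s=state();P=camera_params("wrist");w=get_image("wrist")[:,:,::-1];t=get_image("side")[:,:,::-1]
json.dump({k:np.array(v).tolist() for k,v in P.items()},open("w5.json","w"))
print(s["time_s"],np.round(s["position"],4),s["width"])
cv2.imwrite("pics/b_w.png",w);cv2.imwrite("pics/b_s.png",t)
z=lambda a,x0,y0:cv2.resize(a[y0:y0+150,x0:x0+200],(400,300),interpolation=cv2.INTER_CUBIC)
aw,as_=cv2.imread("pics/a_w.png"),cv2.imread("pics/a_s.png")
m=np.vstack([np.hstack([z(aw,180,170),z(as_,270,90)]),np.hstack([z(w,180,150),z(t,270,90)])])
cv2.imwrite("pics/m1.png",m)
E
```

```text
4.5667 [0.4808 0.1929 0.1887] 0.8470171445542173
```

View pics/m1.png

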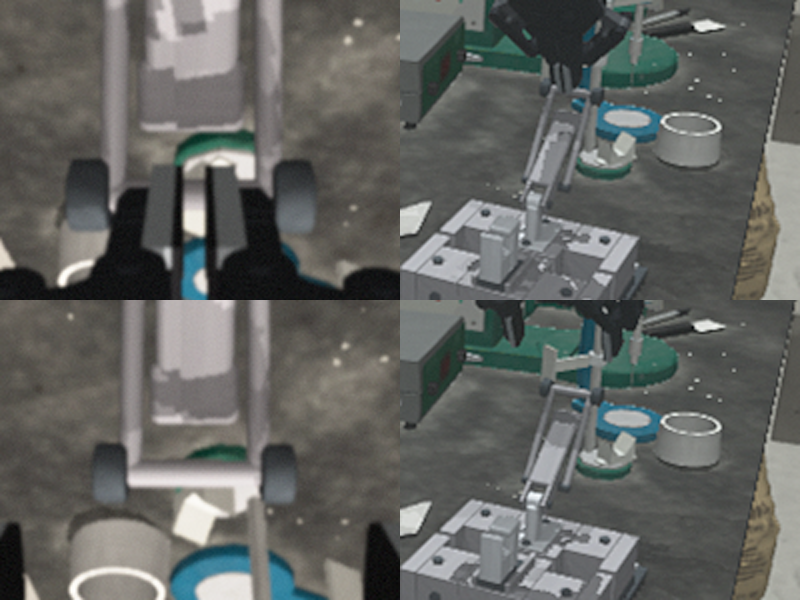

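The bar sits just beyond the fingertips, so the closing pads rode over the knobs. In the lower panels (after retreat) the bar is at wrist (277.5,237.5) and side (361.5,135). Re-triangulating:

```bash
python3 - <<'E'
from h import *
import json
W=json.load(open("w5.json"))
def tri(obs):
    A=[]
    for p,uv in obs:
        M=np.array(p["camera_matrix"])@np.array(p["world_to_cam"])[:3]
        A+=[uv[0]*M[2]-M[0],uv[1]*M[2]-M[1]]
    v=np.linalg.svd(np.array(A))[2][-1];return v[:3]/v[3]*1e3
s=state();R=np.array(s["orientation"]);p=np.array(s["position"])*1e3
C=[]
for nm,uw,us in(("c",(277.5,237.5),(356+5,90+48)),("R",(319.5,237.2),(270+75,90+44)),("L",(234.5,237),(270+104,90+48.5))):
    X=tri([(W,uw),(camera_params("side"),us)]);C.append(X);print(nm,X.round(1),"tool",(R.T@(X-p)).round(1))
print(np.linalg.norm(C[1]-C[2]))
pv=np.array([488.4,256.8,90]);m=(C[1]+C[2])/2;d=m-pv;print(m,"mx,z",d[0]*.096+d[1]*.995,d[2])
P=camera_params("wrist")
# pixel rows of dark fingertip in a_w with shut fingers: where tips appear
Rt=np.array(P["world_to_cam"])[:3,:3]; print("tool-in-cam",(Rt@R).round(3))
E
```

```text
c [475.1 153.  154.4] tool [-17.8  -2.   50.1]
R [503.8 164.  162.7] tool [-10.1  25.5  36. ]
L [448.6 162.9 160.3] tool [-14.4 -29.4  41.3]
55.26708708273375
[476.16473555 163.46331422 161.53513282] mx,z -94.04458773667731 71.5351328189449
tool-in-cam [[ 0.001  1.    -0.   ]
 [-0.957  0.001 -0.291]
 [-0.291  0.001  0.957]]
```

```bash
python3 - <<'E'
from h import *
import json
s=state();R=np.array(s["orientation"]);p=np.array(s["position"])
for d in(0,.013,.02,.03):
    print(d,[proj("side",p+R[:,1]*y-R[:,2]*d).round(1).tolist() for y in(.036,-.036)], "obs (327,112),(372,118)")
q=np.array([.4799,.174,.1548])
for d in(0,.01,.02,.03):print("shut",d,proj("side",q-R[:,2]*d).round(1),"obs ~(350,135)")
b=np.array([.4798,.167,.1585]);W=json.load(open("w5.json"));print("bar",proj("side",b),"obs(359.5,136)",proj("",b,W),"obs(277,237)")
E
```

```text
0 [[335.4, 124.2], [373.0, 130.4]] obs (327,112),(372,118)
0.013 [[334.6, 119.4], [372.6, 125.5]] obs (327,112),(372,118)
0.02 [[334.1, 116.8], [372.4, 122.8]] obs (327,112),(372,118)
0.03 [[333.5, 112.9], [372.0, 118.9]] obs (327,112),(372,118)
shut 0 [355.4 141.5] obs ~(350,135)
shut 0.01 [354.9 138. ] obs ~(350,135)
shut 0.02 [354.4 134.4] obs ~(350,135)
shut 0.03 [353.9 130.8] obs ~(350,135)
bar [356.41339768 138.42953764] obs(359.5,136) [278.36380071 232.68718341] obs(277,237)
```

Both the side view and the wrist rows put the real tips about 18–20 mm behind the reported TCP. I'll go deeper, so the bar lies about 38 mm behind the TCP, recentre in tool x, then close.

send_rows([
  {"translation": [-0.003,-0.05,0.02],"delta_rot": [0,0,0],"grip": -1},
  {"translation": [-0.006,-0.09,-0.07],"delta_rot": [0,0,0],"grip": -1},
  {"translation": [-0.015,-0.16,-0.19],"delta_rot": [0,0,0],"grip": -1},
  {"translation": [-0.022,-0.23,-0.31],"delta_rot": [0,0,0],"grip": -1},
  {"translation": [-0.022,-0.23,-0.31],"delta_rot": [0,0,0],"grip": -1},
  {"translation": [-0.022,-0.23,-0.31],"delta_rot": [0,0,0],"grip": -1},
])

```text
time_s: 5.17
position: [0.4756, 0.1459, 0.1271]
orientation: [[0.083, 0.995, -0.051], [0.861, -0.097, -0.5], [-0.502, -0.003, -0.865]]
force: [-0.0, -0.7, 0.4]
width: 1.001
finger_force: 0.0
```

send_rows([
  {"translation": [0,0,0],"delta_rot": [0,0,0],"grip": 1},
  {"translation": [0,0,0],"delta_rot": [0,0,0],"grip": 1},
  {"translation": [0,0,0],"delta_rot": [0,0,0],"grip": 1},
  {"translation": [0,0,0],"delta_rot": [0,0,0],"grip": 1},
  {"translation": [0,0,0],"delta_rot": [0,0,0],"grip": 1},
], newtons=40)

```text
time_s: 5.58
position: [0.4768, 0.1477, 0.1279]
orientation: [[0.083, 0.995, -0.048], [0.862, -0.095, -0.498], [-0.5, 0.0, -0.866]]
force: [-1.5, -0.8, 1.0]
width: 0.682
finger_force: 47.0
```

Gripped: the opening is 58 mm, which matches 59 mm over the knobs. I read the bar's row in the wrist image numerically to get its place in the tool.

```bash
python3 - <<'E'
from h import *
import cv2
s=state();P=camera_params("wrist");im=get_image("wrist");cv2.imwrite("pics/g.png",im[:,:,::-1])
R=np.array(s["orientation"]);p=np.array(s["position"])
g=cv2.cvtColor(im,cv2.COLOR_RGB2GRAY)
print(220,g[220:330,262:292].mean(1).astype(int).tolist());print(g[220:330,262:292].std(1).astype(int).tolist())
for d in(20,30,40,45):print(d,[proj("",p-R[:,2]*d/1e3+R[:,0]*x,P)[1].round(1) for x in(-.004,0,.004)])
E
```

```text
220 [113, 114, 115, 114, 115, 114, 113, 112, 112, 111, 111, 111, 112, 112, 112, 111, 110, 110, 115, 122, 127, 137, 157, 176, 173, 141, 100, 82, 87, 94, 103, 113, 129, 143, 153, 162, 166, 167, 165, 162, 154, 147, 143, 140, 139, 140, 142, 147, 156, 167, 174, 180, 185, 189, 195, 192, 163, 108, 80, 84, 91, 96, 101, 105, 108, 116, 126, 139, 150, 159, 166, 175, 185, 197, 205, 206, 197, 164, 113, 82, 78, 82, 88, 92, 95, 97, 98, 101, 103, 107, 116, 128, 139, 148, 156, 162, 165, 168, 169, 169, 167, 166, 163, 161, 156, 149, 138, 126, 114, 109]
[2, 1, 1, 2, 1, 1, 1, 1, 1, 1, 1, 2, 1, 1, 1, 1, 2, 3, 11, 21, 28, 28, 21, 11, 5, 8, 18, 25, 26, 26, 29, 35, 44, 47, 47, 48, 49, 50, 49, 45, 35, 27, 20, 18, 17, 16, 14, 18, 29, 38, 44, 47, 47, 48, 47, 49, 41, 19, 2, 1, 2, 1, 1, 2, 1, 1, 2, 2, 1, 1, 1, 1, 1, 1, 1, 2, 4, 10, 22, 29, 25, 24, 25, 25, 25, 24, 23, 22, 21, 23, 33, 45, 52, 55, 56, 56, 56, 56, 57, 57, 57, 57, 58, 58, 57, 55, 49, 36, 21, 15]
20 [np.float64(272.2), np.float64(264.4), np.float64(256.6)]
30 [np.float64(282.9), np.float64(274.7), np.float64(266.4)]
40 [np.float64(295.0), np.float64(286.4), np.float64(277.7)]
45 [np.float64(301.6), np.float64(292.8), np.float64(283.8)]
```

The bar is about 40 mm behind the TCP on the pad centre line. I lead it over along an arc inside the 70–115 mm reach, in two parts.

send_rows([
  {"translation": [0.006,0.065,0.045],"delta_rot": [0,0,0],"grip": 1},
  {"translation": [0.013,0.134,0.09],"delta_rot": [0,0,0],"grip": 1},
  {"translation": [0.021,0.224,0.12],"delta_rot": [0,0,0],"grip": 1},
  {"translation": [0.03,0.314,0.145],"delta_rot": [0,0,0],"grip": 1},
  {"translation": [0.038,0.402,0.144],"delta_rot": [0,0,0],"grip": 1},
  {"translation": [0.047,0.491,0.14],"delta_rot": [0,0,0],"grip": 1},
  {"translation": [0.055,0.572,0.115],"delta_rot": [0,0,0],"grip": 1},
  {"translation": [0.063,0.654,0.087],"delta_rot": [0,0,0],"grip": 1},
  {"translation": [0.063,0.654,0.087],"delta_rot": [0,0,0],"grip": 1},
])

```text
time_s: 6.38
position: [0.4908, 0.2817, 0.1426]
orientation: [[0.082, 0.996, -0.045], [0.863, -0.094, -0.496], [-0.498, 0.002, -0.867]]
force: [2.1, 2.0, 1.5]
width: 0.681
finger_force: 47.2
```

send_rows([
  {"translation": [0.006,0.07,-0.04],"delta_rot": [0,0,0],"grip": 1},
  {"translation": [0.013,0.139,-0.1],"delta_rot": [0,0,0],"grip": 1},
  {"translation": [0.017,0.175,-0.15],"delta_rot": [0,0,0],"grip": 1},
  {"translation": [0.021,0.212,-0.2],"delta_rot": [0,0,0],"grip": 1},
  {"translation": [0.024,0.24,-0.25],"delta_rot": [0,0,0],"grip": 1},
  {"translation": [0.024,0.25,-0.28],"delta_rot": [0,0,0],"grip": 1},
  {"translation": [0.024,0.25,-0.28],"delta_rot": [0,0,0],"grip": 1},
  {"translation": [0.024,0.25,-0.28],"delta_rot": [0,0,0],"grip": 1},
])

```text
time_s: 7.05
position: [0.4954, 0.3284, 0.0882]
orientation: [[0.084, 0.995, -0.046], [0.862, -0.095, -0.498], [-0.5, 0.002, -0.866]]
force: [4.5, -0.5, -0.5]
width: 0.68
finger_force: 47.0
```

```bash
python3 - <<'E'
from h import *
import cv2,json
s=state();P=camera_params("wrist");im=get_image("wrist")[:,:,::-1];t=get_image("side")[:,:,::-1]
json.dump({k:np.array(v).tolist() for k,v in P.items()},open("w6.json","w"))
R=np.array(s["orientation"]);p=np.array(s["position"]);print(s["time_s"],p.round(4),s["force"].round(1),s["width"])
b=p-R[:,2]*.039-R[:,0]*.001;print("bar est",b.round(4),proj("",b,P),proj("side",b))
for nm,X in(("lip end",[.4974,.3433,.103]),("guard in",[.498,.3543,.103])):print(nm,proj("",X,P),proj("side",X))
cv2.imwrite("pics/s6_w.png",im);cv2.imwrite("pics/s6_s.png",t)
m=np.zeros((600,800,3),np.uint8)
m[:480,:400]=cv2.resize(im[180:340,210:343],(400,480),interpolation=cv2.INTER_CUBIC);m[:480,400:]=cv2.resize(t[110:254,280:400],(400,480),interpolation=cv2.INTER_CUBIC)
cv2.imwrite("pics/m2.png",m)
E
```

```text
7.05 [0.4954 0.3284 0.0882] [ 4.5 -0.5 -0.5] 0.6802776457180659
bar est [0.4971 0.347  0.1224] [275.74061138 287.29512865] [319.96554027 192.79320069]
lip end [277.21767904 253.79902049] [319.78296322 202.2367957 ]
guard in [276.24502079 239.1349722 ] [317.58167497 204.96767692]
```

View pics/m2.png

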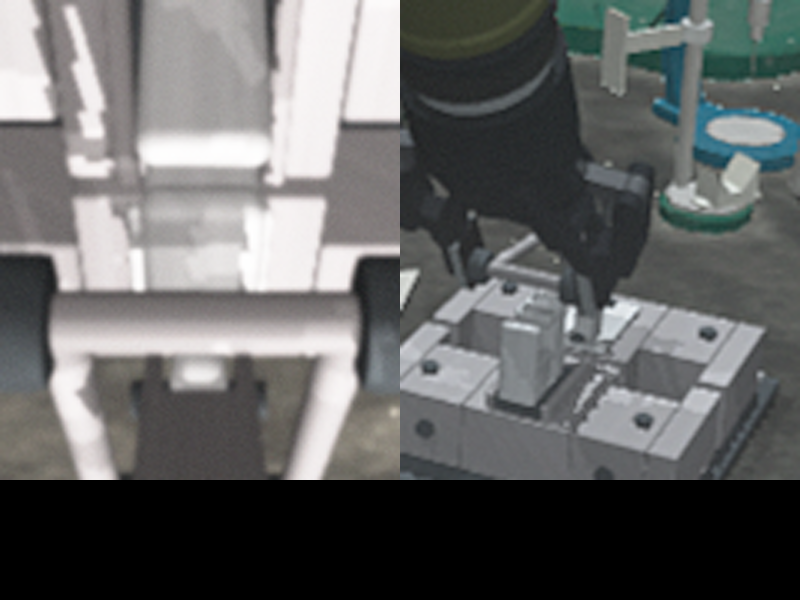

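The wrist panel shows the bar at panel rows 292–352 (image rows 277–297), square across. Beyond it are the slot at about panel rows 170–220 and the bright guard top at about 135–168. The keeper's width (140–265) is centred on the bar. The side panel shows the bar above the keeper and nothing in the way. I take exact edge rows numerically.

```bash
python3 - <<'E'
from h import *
import cv2,json
im=cv2.imread("pics/s6_w.png");g=cv2.cvtColor(im,cv2.COLOR_BGR2GRAY);P=json.load(open("w6.json"))
print("rows215-282",g[215:282,266:290].mean(1).astype(int).tolist())
mx=np.array([.096,.9954,0]);O=np.array([.4903,.2767,0])
for sh in(3,4,5):
    o=[]
    for n,x,z in(("guard out top",81,103),("guard in top",74,103),("lip end top",63,103),("lip end bot",63,96),("lip rear",38,103)):
        o.append((n,proj("",O+mx*(x+sh)/1e3+[0,0,z/1e3],P)[1].round(1)))
    print(sh,o)
for z in(.107,.115,.12,.125): print(z,proj("",[.497,.347,z],P)[1])
E
```

```text
rows215-282 [161, 162, 162, 162, 162, 162, 163, 168, 182, 201, 222, 236, 245, 249, 252, 253, 253, 252, 250, 240, 207, 170, 160, 160, 160, 156, 143, 131, 134, 147, 158, 165, 173, 181, 189, 196, 199, 195, 188, 181, 178, 177, 178, 177, 176, 179, 191, 207, 217, 220, 221, 222, 223, 222, 221, 219, 214, 209, 205, 203, 191, 157, 111, 93, 99, 106, 112]
3 [('guard out top', np.float64(230.4)), ('guard in top', np.float64(240.5)), ('lip end top', np.float64(255.0)), ('lip end bot', np.float64(242.9)), ('lip rear', np.float64(283.3))]
4 [('guard out top', np.float64(229.0)), ('guard in top', np.float64(239.1)), ('lip end top', np.float64(253.8)), ('lip end bot', np.float64(241.6)), ('lip rear', np.float64(282.2))]
5 [('guard out top', np.float64(227.4)), ('guard in top', np.float64(237.7)), ('lip end top', np.float64(252.5)), ('lip end bot', np.float64(240.3)), ('lip rear', np.float64(281.2))]
0.107 256.44135226574986
0.115 271.90461913585676
0.12 282.1488847926274
0.125 292.87700451034186
```

Thickness, the knob gap and the reach circle agree on the bar being 45 mm behind the TCP, at about y 0.353, z 0.126. The slot is at y ≈ 0.350. I lower to just above the keeper, then feel downward.

send_rows([
  {"translation": [0,-0.006,-0.02],"delta_rot": [0,0,0],"grip": 1},
  {"translation": [0,-0.01,-0.04],"delta_rot": [0,0,0],"grip": 1},
  {"translation": [0,-0.01,-0.06],"delta_rot": [0,0,0],"grip": 1},
  {"translation": [0,-0.01,-0.06],"delta_rot": [0,0,0],"grip": 1},
  {"translation": [0,-0.01,-0.06],"delta_rot": [0,0,0],"grip": 1},
])

```text
time_s: 7.57
position: [0.4952, 0.3276, 0.0764]
orientation: [[0.084, 0.995, -0.046], [0.863, -0.096, -0.495], [-0.497, 0.002, -0.868]]
force: [4.8, 1.3, 0.3]
width: 0.681
finger_force: 47.2
```

```bash
python3 - <<'E'
from h import *
import cv2
s=state();P=camera_params("wrist");im=get_image("wrist");cv2.imwrite("pics/s7_w.png",im[:,:,::-1])
g=cv2.cvtColor(im,cv2.COLOR_RGB2GRAY);print(s["position"].round(4),s["force"].round(1))
print("rows225",g[225:305,266:290].mean(1).astype(int).tolist())
mx=np.array([.096,.9954,0]);O=np.array([.4903,.2767,0])
for sh in(3,5,7):print(sh,[proj("",O+mx*(x+sh)/1e3+[0,0,z/1e3],P)[1].round(1) for x,z in((81,103),(74,103),(63,103),(63,96))])
E
```

```text
[0.4952 0.3276 0.0764] [4.8 1.3 0.3]
rows225 [165, 165, 165, 166, 165, 165, 165, 165, 165, 166, 166, 166, 166, 166, 166, 167, 166, 168, 173, 181, 190, 197, 201, 195, 187, 179, 173, 166, 163, 170, 179, 176, 167, 163, 162, 156, 139, 129, 138, 152, 163, 170, 179, 189, 198, 207, 213, 214, 211, 205, 191, 153, 108, 94, 101, 108, 114, 118, 121, 127, 136, 148, 162, 175, 186, 195, 206, 218, 227, 232, 234, 232, 226, 213, 198, 186, 184, 186, 186, 186]
3 [np.float64(251.6), np.float64(261.6), np.float64(275.9), np.float64(262.4)]
5 [np.float64(248.6), np.float64(258.8), np.float64(273.4), np.float64(259.9)]
7 [np.float64(245.6), np.float64(256.0), np.float64(270.8), np.float64(257.3)]
```

send_rows([
  {"translation": [0,0,-0.01],"delta_rot": [0,0,0],"grip": 1},
  {"translation": [0,0,-0.02],"delta_rot": [0,0,0],"grip": 1},
  {"translation": [0,0,-0.03],"delta_rot": [0,0,0],"grip": 1},
  {"translation": [0,0,-0.03],"delta_rot": [0,0,0],"grip": 1},
])

```text
time_s: 7.95
position: [0.4953, 0.3274, 0.0703]
orientation: [[0.084, 0.995, -0.046], [0.863, -0.096, -0.496], [-0.498, 0.002, -0.867]]
force: [5.4, 2.3, -1.3]
width: 0.681
finger_force: 47.1
```

send_rows([
  {"translation": [0,0,-0.005],"delta_rot": [0,0,0],"grip": 1},
  {"translation": [0,0,-0.01],"delta_rot": [0,0,0],"grip": 1},
  {"translation": [0,0,-0.01],"delta_rot": [0,0,0],"grip": 1},
])

```text
time_s: 8.2
position: [0.4952, 0.3273, 0.0685]
orientation: [[0.084, 0.995, -0.046], [0.863, -0.096, -0.496], [-0.498, 0.002, -0.867]]
force: [5.2, 1.5, -0.2]
width: 0.684
finger_force: 47.1
```

send_rows([
  {"translation": [0,0,-0.005],"delta_rot": [0,0,0],"grip": 1},
  {"translation": [0,0,-0.01],"delta_rot": [0,0,0],"grip": 1},
  {"translation": [0,0,-0.01],"delta_rot": [0,0,0],"grip": 1},
])

```text
time_s: 8.45
position: [0.4952, 0.3271, 0.0668]
orientation: [[0.084, 0.995, -0.046], [0.863, -0.096, -0.496], [-0.498, 0.002, -0.867]]
force: [4.6, 1.9, 0.8]
width: 0.683
finger_force: 47.2
```

send_rows([
  {"translation": [0,0,-0.005],"delta_rot": [0,0,0],"grip": 1},
  {"translation": [0,0,-0.01],"delta_rot": [0,0,0],"grip": 1},
  {"translation": [0,0,-0.01],"delta_rot": [0,0,0],"grip": 1},
])

```text
time_s: 8.7
position: [0.4953, 0.3271, 0.0664]
orientation: [[0.084, 0.995, -0.045], [0.863, -0.095, -0.496], [-0.498, 0.003, -0.867]]
force: [3.7, 1.3, 7.0]
width: 0.679
finger_force: 47.9
```

Contact: 7 N at TCP z 0.0665, so the bar is sitting on one side of the slot. By the geometry it is on the guard. I lift slightly, shift 2.5 mm to −x and feel again.

send_rows([
  {"translation": [0,0,0.015],"delta_rot": [0,0,0],"grip": 1},
  {"translation": [-0.001,-0.012,0.015],"delta_rot": [0,0,0],"grip": 1},
  {"translation": [-0.001,-0.012,0.01],"delta_rot": [0,0,0],"grip": 1},
  {"translation": [-0.001,-0.012,0.005],"delta_rot": [0,0,0],"grip": 1},
  {"translation": [-0.001,-0.012,0],"delta_rot": [0,0,0],"grip": 1},
  {"translation": [-0.001,-0.012,0],"delta_rot": [0,0,0],"grip": 1},
])

```text
time_s: 9.2
position: [0.495, 0.3245, 0.0649]
orientation: [[0.084, 0.995, -0.046], [0.863, -0.095, -0.497], [-0.499, 0.002, -0.867]]
force: [5.2, 1.4, 0.5]
width: 0.68
finger_force: 47.3
```

send_rows([
  {"translation": [0,0,-0.007],"delta_rot": [0,0,0],"grip": 1},
  {"translation": [0,0,-0.014],"delta_rot": [0,0,0],"grip": 1},
  {"translation": [0,0,-0.014],"delta_rot": [0,0,0],"grip": 1},
])

```text
time_s: 9.45
position: [0.4947, 0.3237, 0.0619]
orientation: [[0.083, 0.995, -0.047], [0.862, -0.095, -0.498], [-0.5, 0.001, -0.866]]
force: [5.6, -0.9, 0.5]
width: 0.679
finger_force: 47.1
```

send_rows([
  {"translation": [0,0,-0.007],"delta_rot": [0,0,0],"grip": 1},
  {"translation": [0,0,-0.014],"delta_rot": [0,0,0],"grip": 1},
  {"translation": [0,0,-0.014],"delta_rot": [0,0,0],"grip": 1},
])

```text
time_s: 9.7
position: [0.4947, 0.3232, 0.0587]
orientation: [[0.083, 0.995, -0.047], [0.861, -0.096, -0.499], [-0.501, 0.001, -0.865]]
force: [6.7, -2.5, -0.0]
width: 0.678
finger_force: 47.0
```

It is in the slot, with light lateral contact on the guard side. I continue down with a slight −x bias.

send_rows([
  {"translation": [0,-0.003,-0.01],"delta_rot": [0,0,0],"grip": 1},
  {"translation": [0,-0.003,-0.02],"delta_rot": [0,0,0],"grip": 1},
  {"translation": [0,-0.003,-0.025],"delta_rot": [0,0,0],"grip": 1},
])

```text
time_s: 9.95
position: [0.4946, 0.3225, 0.0538]
orientation: [[0.083, 0.995, -0.047], [0.861, -0.096, -0.499], [-0.501, 0.001, -0.865]]
force: [5.6, -2.7, -0.2]
width: 0.68
finger_force: 47.0
```

send_rows([
  {"translation": [0,0,-0.01],"delta_rot": [0,0,0],"grip": 1},
  {"translation": [0,0,-0.02],"delta_rot": [0,0,0],"grip": 1},
  {"translation": [0,0,-0.022],"delta_rot": [0,0,0],"grip": 1},
  {"translation": [0,0,-0.022],"delta_rot": [0,0,0],"grip": 1},
])

```text
time_s: 10.28
position: [0.4946, 0.3225, 0.0494]
orientation: [[0.083, 0.995, -0.047], [0.861, -0.096, -0.499], [-0.501, 0.001, -0.865]]
force: [6.0, -1.7, -0.1]
width: 0.679
finger_force: 47.0
```

send_rows([
  {"translation": [-0.001,-0.01,0],"delta_rot": [0,0,0],"grip": 1},
  {"translation": [-0.002,-0.02,0],"delta_rot": [0,0,0],"grip": 1},
  {"translation": [-0.003,-0.03,0],"delta_rot": [0,0,0],"grip": 1},
  {"translation": [-0.004,-0.04,0],"delta_rot": [0,0,0],"grip": 1},
  {"translation": [-0.004,-0.04,0],"delta_rot": [0,0,0],"grip": 1},
])

```text
time_s: 10.7
position: [0.494, 0.3161, 0.0492]
orientation: [[0.084, 0.995, -0.047], [0.863, -0.096, -0.496], [-0.498, 0.001, -0.867]]
force: [5.4, 1.2, -1.1]
width: 0.68
finger_force: 47.0
```

send_rows([
  {"translation": [0,-0.006,0],"delta_rot": [0,0,0],"grip": 1},
  {"translation": [-0.001,-0.012,0],"delta_rot": [0,0,0],"grip": 1},
  {"translation": [-0.001,-0.012,0],"delta_rot": [0,0,0],"grip": 1},
])

```text
time_s: 10.95
position: [0.4938, 0.3139, 0.0492]
orientation: [[0.084, 0.995, -0.047], [0.863, -0.096, -0.496], [-0.498, 0.001, -0.867]]
force: [5.6, 0.9, -1.3]
width: 0.683
finger_force: 47.0
```

send_rows([
  {"translation": [0,-0.006,0],"delta_rot": [0,0,0],"grip": 1},
  {"translation": [-0.001,-0.012,0],"delta_rot": [0,0,0],"grip": 1},
  {"translation": [-0.001,-0.012,0],"delta_rot": [0,0,0],"grip": 1},
])

```text
time_s: 11.2
position: [0.4936, 0.3116, 0.0491]
orientation: [[0.084, 0.995, -0.047], [0.863, -0.096, -0.496], [-0.498, 0.001, -0.867]]
force: [5.7, 1.6, -1.1]
width: 0.684
finger_force: 47.0
```

send_rows([
  {"translation": [0,-0.006,0],"delta_rot": [0,0,0],"grip": 1},
  {"translation": [-0.001,-0.012,0],"delta_rot": [0,0,0],"grip": 1},
  {"translation": [-0.001,-0.012,0],"delta_rot": [0,0,0],"grip": 1},
])

```text
time_s: 11.45
position: [0.4936, 0.3115, 0.049]
orientation: [[0.084, 0.995, -0.046], [0.866, -0.096, -0.492], [-0.494, 0.002, -0.87]]
force: [4.9, 6.5, -0.8]
width: 0.678
finger_force: 47.3
```

The bar has seated against the post (6 N). I pull on so the half begins to draw, which also proves the hook.

send_rows([
  {"translation": [-0.001,-0.008,0],"delta_rot": [0,0,0],"grip": 1},
  {"translation": [-0.002,-0.016,0],"delta_rot": [0,0,0],"grip": 1},
  {"translation": [-0.003,-0.025,0],"delta_rot": [0,0,0],"grip": 1},
  {"translation": [-0.003,-0.025,0],"delta_rot": [0,0,0],"grip": 1},
  {"translation": [-0.003,-0.025,0],"delta_rot": [0,0,0],"grip": 1},
  {"translation": [-0.003,-0.025,0],"delta_rot": [0,0,0],"grip": 1},
])

```text
time_s: 11.95
position: [0.4933, 0.3083, 0.0489]
orientation: [[0.085, 0.995, -0.045], [0.867, -0.096, -0.489], [-0.491, 0.002, -0.871]]
force: [4.6, 10.5, -1.1]
width: 0.678
finger_force: 47.5
```

The half drew about 3 mm at roughly 10 N, so the bar is hooked. I relax, release and retreat along the tool axis.

send_rows([
  {"translation": [0.001,0.012,0],"delta_rot": [0,0,0],"grip": 1},
  {"translation": [0.002,0.022,0],"delta_rot": [0,0,0],"grip": 1},
  {"translation": [0.002,0.022,0],"delta_rot": [0,0,0],"grip": -1},
  {"translation": [0.002,0.022,0],"delta_rot": [0,0,0],"grip": -1},
  {"translation": [0.002,0.022,0],"delta_rot": [0,0,0],"grip": -1},
  {"translation": [0.002,0.022,0],"delta_rot": [0,0,0],"grip": -1},
  {"translation": [0.002,0.022,0],"delta_rot": [0,0,0],"grip": -1},
  {"translation": [0.007,0.08,0.1],"delta_rot": [0,0,0],"grip": -1},
  {"translation": [0.014,0.17,0.26],"delta_rot": [0,0,0],"grip": -1},
  {"translation": [0.022,0.26,0.42],"delta_rot": [0,0,0],"grip": -1},
  {"translation": [0.03,0.35,0.58],"delta_rot": [0,0,0],"grip": -1},
  {"translation": [0.03,0.35,0.58],"delta_rot": [0,0,0],"grip": -1},
])

```text
time_s: 12.95
position: [0.4998, 0.3776, 0.1717]
orientation: [[0.085, 0.996, -0.04], [0.866, -0.094, -0.491], [-0.492, 0.007, -0.87]]
force: [-0.6, -0.2, 0.9]
width: 1.002
finger_force: 0.0
```

```bash
python3 - <<'E'
from h import *
import cv2
s=state();print(s["time_s"],s["position"].round(4),s["width"],s["force"].round(1),s["q"].round(2))
P=camera_params("wrist")
cv2.imwrite("pics/r_w.png",get_image("wrist")[:,:,::-1]);cv2.imwrite("pics/r_s.png",get_image("side")[:,:,::-1]);cv2.imwrite("pics/r_t.png",get_image("top")[:,:,::-1])
pv=np.array([.4884,.2568,.09]);mx=np.array([.096,.9954,0])
for nm,x,z in(("bar",82,-3),("lever end",-7,100),("pad",5,85)):
    X=pv+mx*x/1e3+[0,0,z/1e3];print(nm,X.round(3),[proj(n,X,P if n=="wrist" else None).round(0).tolist() for n in("wrist","side","top")])
E
```

```text
12.95 [0.4998 0.3776 0.1717] 1.001887493064053 [-0.6 -0.2  0.9] [ 0.82  0.81  0.59  1.77 -0.31  2.55]
bar [0.496 0.338 0.087] [[276.0, 189.0], [321.0, 209.0], [271.0, 257.0]]
lever end [0.488 0.25  0.19 ] [[276.0, 371.0], [343.0, 136.0], [328.0, 262.0]]
pad [0.489 0.262 0.175] [[276.0, 344.0], [340.0, 146.0], [319.0, 262.0]]
```

I've used my ten picture views, so I go on by numbers and feel. I compute the push path for the shut fingertips along the lever's arc.

```bash
cat > path.py <<'E'
from h import *
pv=np.array([.4884,.2568,.09]);mx=np.array([.096,.9954,0]);tz=np.array([-.5,-.866])
def tcp(L,s=80,t=16,extra=0):
    a=np.radians(L);d=np.array([-np.cos(a),np.sin(a)]);n=np.array([np.sin(a),np.cos(a)])
    T=s*d+(10+11*abs(np.sin(a-np.radians(30)))-extra)*n+t*tz
    return pv+(mx*T[0]+[0,0,T[1]])/1e3
def show(Ls,ref,**k):
    for L in Ls:
        X=tcp(L,**k);print(L,X.round(4),"norm",((X-ref)/.2).round(3).tolist())
E
python3 - <<'E'
from path import *
s=state();show([115,105,95,80,65,50,35,20,10,0],s["position"])
E
```

```text
115 [0.4927 0.3014 0.1398] norm [-0.026, -0.36, -0.128]
105 [0.4915 0.2893 0.1481] norm [-0.032, -0.42, -0.087]
95 [0.4902 0.2756 0.1541] norm [-0.039, -0.489, -0.056]
80 [0.488  0.2531 0.1581] norm [-0.05, -0.601, -0.036]
65 [0.4858 0.2299 0.1555] norm [-0.061, -0.717, -0.049]
50 [0.4837 0.2081 0.1463] norm [-0.071, -0.826, -0.096]
35 [0.4819 0.1899 0.131 ] norm [-0.08, -0.917, -0.172]
20 [0.4808 0.1781 0.1147] norm [-0.086, -0.976, -0.253]
10 [0.4803 0.1728 0.1036] norm [-0.088, -1.003, -0.309]
0 [0.48   0.1692 0.0916] norm [-0.09, -1.021, -0.369]
```

send_rows([
  {"translation": [-0.006,-0.08,-0.03],"delta_rot": [0,0,0],"grip": 1},
  {"translation": [-0.012,-0.17,-0.06],"delta_rot": [0,0,0],"grip": 1},
  {"translation": [-0.02,-0.27,-0.09],"delta_rot": [0,0,0],"grip": 1},
  {"translation": [-0.026,-0.34,-0.12],"delta_rot": [0,0,0],"grip": 1},
  {"translation": [-0.026,-0.34,-0.12],"delta_rot": [0,0,0],"grip": 1},
  {"translation": [-0.026,-0.34,-0.12],"delta_rot": [0,0,0],"grip": 1},
  {"translation": [-0.026,-0.34,-0.12],"delta_rot": [0,0,0],"grip": 1},
])

```text
time_s: 13.68
position: [0.4924, 0.3047, 0.1411]
orientation: [[0.083, 0.995, -0.049], [0.861, -0.096, -0.499], [-0.501, -0.001, -0.865]]
force: [-0.6, 0.4, 0.9]
width: 0.008
finger_force: 0.0
```

send_rows([
  {"translation": [-0.004,-0.04,0.02],"delta_rot": [0,0,0],"grip": 1},
  {"translation": [-0.008,-0.08,0.035],"delta_rot": [0,0,0],"grip": 1},
  {"translation": [-0.011,-0.11,0.05],"delta_rot": [0,0,0],"grip": 1},
  {"translation": [-0.015,-0.15,0.06],"delta_rot": [0,0,0],"grip": 1},
])

```text
time_s: 14.02
position: [0.49, 0.2756, 0.1541]
orientation: [[0.083, 0.995, -0.047], [0.863, -0.095, -0.496], [-0.498, 0.001, -0.867]]
force: [-0.7, 4.1, 2.5]
width: 0.003
finger_force: 1.7
```

The finger is in contact with the lever (4 N) just where expected. I continue along the arc.

send_rows([
  {"translation": [-0.006,-0.057,0.014],"delta_rot": [0,0,0],"grip": 1},
  {"translation": [-0.011,-0.115,0.02],"delta_rot": [0,0,0],"grip": 1},
  {"translation": [-0.017,-0.175,0.016],"delta_rot": [0,0,0],"grip": 1},
  {"translation": [-0.022,-0.232,0.005],"delta_rot": [0,0,0],"grip": 1},
  {"translation": [-0.022,-0.232,0.005],"delta_rot": [0,0,0],"grip": 1},
])

```text
time_s: 14.43
position: [0.485, 0.2274, 0.1552]
orientation: [[0.084, 0.995, -0.048], [0.862, -0.097, -0.497], [-0.499, 0.0, -0.866]]
force: [-0.7, 1.8, 0.5]
width: -0.001
finger_force: 1.1
```

send_rows([
  {"translation": [-0.005,-0.055,-0.022],"delta_rot": [0,0,0],"grip": 1},
  {"translation": [-0.01,-0.11,-0.05],"delta_rot": [0,0,0],"grip": 1},
  {"translation": [-0.01,-0.11,-0.05],"delta_rot": [0,0,0],"grip": 1},
])

```text
time_s: 14.68
position: [0.4834, 0.2055, 0.145]
orientation: [[0.084, 0.995, -0.048], [0.862, -0.096, -0.499], [-0.501, 0.001, -0.866]]
force: [0.7, 1.0, 2.3]
width: -0.003
finger_force: 1.0
```

```bash
python3 - <<'E'
from path import *
s=state();print(s["position"].round(4),s["force"].round(1));show([50,42,35,28,20,10,0],s["position"]);show([0],s["position"],extra=6)
E
```

```text
[0.4834 0.2055 0.145 ] [0.7 1.  2.3]
50 [0.4837 0.2081 0.1463] norm [0.001, 0.013, 0.006]
42 [0.4827 0.1978 0.1388] norm [-0.004, -0.038, -0.031]
35 [0.4819 0.1899 0.131 ] norm [-0.007, -0.078, -0.07]
28 [0.4813 0.1834 0.1229] norm [-0.01, -0.111, -0.111]
20 [0.4808 0.1781 0.1147] norm [-0.013, -0.137, -0.151]
10 [0.4803 0.1728 0.1036] norm [-0.016, -0.164, -0.207]
0 [0.48   0.1692 0.0916] norm [-0.017, -0.181, -0.267]
0 [0.48   0.1692 0.0856] norm [-0.017, -0.181, -0.297]
```

send_rows([
  {"translation": [-0.004,-0.038,-0.031],"delta_rot": [0,0,0],"grip": 1},
  {"translation": [-0.007,-0.078,-0.07],"delta_rot": [0,0,0],"grip": 1},
  {"translation": [-0.01,-0.111,-0.111],"delta_rot": [0,0,0],"grip": 1},
  {"translation": [-0.01,-0.111,-0.111],"delta_rot": [0,0,0],"grip": 1},
])

```text
time_s: 15.02
position: [0.4811, 0.1836, 0.122]
orientation: [[0.083, 0.995, -0.049], [0.861, -0.096, -0.499], [-0.502, -0.001, -0.865]]
force: [-0.0, 0.6, 0.4]
width: 0.002
finger_force: 0.3
```

send_rows([
  {"translation": [-0.002,-0.02,-0.03],"delta_rot": [0,0,0],"grip": 1},
  {"translation": [-0.004,-0.04,-0.06],"delta_rot": [0,0,0],"grip": 1},
  {"translation": [-0.006,-0.053,-0.096],"delta_rot": [0,0,0],"grip": 1},
  {"translation": [-0.006,-0.053,-0.096],"delta_rot": [0,0,0],"grip": 1},
])

```text
time_s: 15.35
position: [0.4794, 0.1733, 0.1017]
orientation: [[0.082, 0.995, -0.05], [0.861, -0.096, -0.499], [-0.501, -0.002, -0.865]]
force: [-0.0, -0.5, -0.1]
width: -0.001
finger_force: 0.0
```

send_rows([
  {"translation": [-0.001,-0.01,-0.03],"delta_rot": [0,0,0],"grip": 1},
  {"translation": [-0.001,-0.017,-0.06],"delta_rot": [0,0,0],"grip": 1},
  {"translation": [-0.001,-0.017,-0.06],"delta_rot": [0,0,0],"grip": 1},
  {"translation": [-0.001,-0.017,-0.06],"delta_rot": [0,0,0],"grip": 1},
])

```text
time_s: 15.68
position: [0.4797, 0.1703, 0.0907]
orientation: [[0.082, 0.995, -0.049], [0.862, -0.096, -0.498], [-0.501, -0.001, -0.866]]
force: [0.2, 0.1, -0.0]
width: -0.001
finger_force: 0.0
```

There's no force now. Either the lever snapped home past centre, or contact was lost. I feel down for its face.

send_rows([
  {"translation": [0,0,-0.012],"delta_rot": [0,0,0],"grip": 1},
  {"translation": [0,0,-0.025],"delta_rot": [0,0,0],"grip": 1},
  {"translation": [0,0,-0.025],"delta_rot": [0,0,0],"grip": 1},
])

```text
time_s: 15.93
position: [0.4799, 0.1706, 0.0858]
orientation: [[0.083, 0.995, -0.048], [0.862, -0.096, -0.498], [-0.5, -0.0, -0.866]]
force: [0.1, 0.9, 0.2]
width: -0.002
finger_force: 0.0
```

```bash
python3 - <<'E'
from path import *
import cv2
w=get_image("wrist");t=get_image("top");sd=get_image("side")
for n,i in(("w",w),("t",t),("s",sd)):cv2.imwrite(f"pics/p_{n}.png",i[:,:,::-1])
P=camera_params("wrist");print(state()["force"].round(1),state()["position"].round(4))
# lever column profile in the top view (pivot -> lever end), before: r_t (upright), now
for nm in("r_t","p_t"):
    g=cv2.cvtColor(cv2.imread(f"pics/{nm}.png"),cv2.COLOR_BGR2GRAY)
    o=[]
    for x in range(-130,100,5):
        u=proj("top",pv+mx*x/1e3+[0,0,.005]);o.append(int(cv2.getRectSubPix(g,(3,3),u).mean()))
    print(nm,o)
for x in(-100,-85,-60,0,65,75,82):print(x,proj("top",pv+mx*x/1e3).round(0),proj("side",pv+mx*x/1e3).round(0),proj("",pv+mx*x/1e3,P).round(0))
E
```

```text
[ 0.4 -0.8  0.3] [0.4801 0.1706 0.0863]
r_t [83, 87, 86, 87, 91, 90, 87, 88, 90, 87, 84, 83, 78, 71, 72, 104, 101, 198, 232, 230, 216, 207, 247, 249, 241, 140, 141, 156, 113, 121, 196, 118, 55, 114, 144, 153, 161, 166, 106, 184, 246, 249, 249, 248, 210, 193]
p_t [78, 81, 80, 81, 84, 84, 117, 219, 234, 221, 115, 86, 85, 92, 99, 103, 106, 108, 109, 110, 110, 112, 113, 112, 112, 112, 112, 113, 113, 113, 113, 113, 113, 113, 113, 113, 113, 113, 113, 113, 113, 113, 113, 113, 112, 112]
-100 [374. 270.] [355. 170.] [276. 267.]
-85 [365. 269.] [353. 173.] [276. 251.]
-60 [351. 267.] [348. 177.] [276. 219.]
0 [317. 263.] [337. 189.] [276. 101.]
65 [280. 259.] [324. 204.] [ 276. -192.]
75 [275. 258.] [322. 206.] [ 276. -277.]
82 [271. 257.] [321. 208.] [ 276. -349.]
```

```bash
python3 - <<'E'
import cv2,numpy as np
im=cv2.imread("pics/p_w.png")
# coarse ascii map of wrist image region
g=cv2.cvtColor(im,cv2.COLOR_BGR2GRAY)[0:330,190:362]
s=cv2.resize(g,(43,55),interpolation=cv2.INTER_AREA)
ch=" .:-=+*#%@"
for i,r in enumerate(s):print(f"{i*6:3d}","".join(ch[min(9,v*10//256)] for v in r))
E
```

```text
<stdin>:7: RuntimeWarning: overflow encountered in scalar multiply
Traceback (most recent call last):
OverflowError: Python integer 256 out of bounds for uint8
```

```bash
python3 - <<'E'
import cv2,numpy as np
im=cv2.imread("pics/p_w.png")
g=cv2.cvtColor(im,cv2.COLOR_BGR2GRAY)[0:330,190:362]
s=cv2.resize(g,(57,55),interpolation=cv2.INTER_AREA).astype(int)
ch=" .:-=+*#%@"
for i,r in enumerate(s):print(f"{i*6:3d}","".join(ch[v*10//256] for v in r))
E
```

```text
0 ::-++++++==***%%%%%%%%%%%#=-:-=***###%%%%%%#+*+-=+++++=-:
  6 ::-=+++++==***%%%%%%%%%%#-:::::-+****#%%%%%*+++-=+++++=::
 12 -:-=+++++==+**#%%%%%%%%%*-::::::=+***%%%%%%*++==++++++-::
 18 -=-=+++++==+**#%%%%%%%%%*=-::::=****#%%%%%#***==+++++====
 24 ---=++++++=+**#%%%%%%%%%#**+++*****@@%%%%%#+*+-=+++++====
 30 =---=+++++==**#%%%%%%%%#++******+++*##%%##*+++-=+++++====
 36 =====+++++==***%%%%%%%#++*******+=++*#####*++==++++++====
 42 ===-=+++++==+**%%%%##**++*******++++*#####*++-=++++**====
 48 ====-=++++==+**###*****++*******++++*#####+++-=++*##+****
 54 ====-=+++++=+++********+********+++++*####++=-=+*#@#*@@@@
 60 +===--+++++==++********+*********++++*###*++=+*#@@%##@@@@
 66 +====-=++++====**+++**++##%%%%%#*++++++*#*+*+*%@@@%*%@@@@
 72 ++===-=++++====++====*+*%%%%%%%%#*++====**#%+#%@@@#*@@@@@
 78 @%%%%*=+++++===+=====**##########**+-===++%%+#%@@%+#@@@@@
 84 @@%%%#++++++--======-*#%%%%%%%%%%%#+--===#%*+#%@%*+%@@@@@
 90 @@%%%%+=+++=-::-+++=:-%%%%%%%%%%%%%-:=++=---*#%%++*@@@@@@
 96 @@@%%%*=++++----+*+=:-%@@@@@@@@@@@%-:=**+---+*+++=#@@@@@@
102 @@@%%%#+++++----+*+=:-%@@@@@@@@@@@%::+*++--=
[... 1605 characters left out ...]
---------=======++==
264 ======----========:....:---:  :---:.. .:-------==========
270 ------===------==-    .:---:  :---:    .------------=====
276 -----====-===-==-:    .----.  :---:.    -+====-----------
282 --------------==-.    .----.  :----.    :=++======-------
288 ------:---------:     :----.  :----.     .:====----------
294 ---------------:.      ..-*=. -=:..      .::-==----------
300 ::::----------.           --..:.          .:-=----:::::::
306      .:----::.             ...             .:::::::.     
312        ....                ...                 ....      
318                            ...                           
324   ....                    .....                      ..
```

```bash
python3 - <<'E'
from path import *
P=camera_params("wrist");T=np.array(P["world_to_cam"])
def W(x,y,z):return pv+(mx*x+np.array([-.9954,.096,0])*y+np.array([0,0,z]))/1e3
for L in(0,10,20,30,45,60,90,101):
    a=np.radians(L);d=np.array([-np.cos(a),np.sin(a)]);n=np.array([np.sin(a),np.cos(a)])
    e=100*d+8*n;o=[]
    for y in(-14,14):o+=proj("",W(e[0],y,e[1]),P).round(0).tolist()
    pin=27.2*np.array([np.cos(np.radians(197.1)-a),np.sin(np.radians(197.1)-a)]);el=2.79-a;b=pin+90*np.array([np.cos(el),np.sin(el)])
    print(L,"end",o,"side",proj("side",W(e[0],0,e[1])).round(0),"top",proj("top",W(e[0],0,e[1])).round(0),"| folded bar",proj("",W(b[0],0,b[1]),P).round(0),proj("side",W(b[0],0,b[1])).round(0))
print("block edge",proj("",W(-55,-40,-40),P),proj("",W(-55,40,-40),P),"pivot hw",proj("",W(0,0,8),P),proj("",W(0,12,0),P),proj("",W(0,-12,0),P))
E
python3 - <<'E'
import cv2
ch=" .:-=+*#%@"
for f,(x0,x1,y0,y1) in(("p_s",(290,400,120,230)),("r_s",(290,400,120,230))):
    g=cv2.cvtColor(cv2.imread(f"pics/{f}.png"),cv2.COLOR_BGR2GRAY)[y0:y1,x0:x1]
    s=cv2.resize(g,(73,37),interpolation=cv2.INTER_AREA).astype(int)
    print(f)
    for i,r in enumerate(s):print(f"{y0+i*3:3d}","".join(ch[v*10//256] for v in r))
E
```

```text
0 end [303.0, 280.0, 249.0, 280.0] side [355. 166.] top [375. 270.] | folded bar [276. 317.] [358. 157.]
10 end [305.0, 308.0, 247.0, 308.0] side [356. 158.] top [375. 269.] | folded bar [276. 349.] [358. 149.]
20 end [307.0, 337.0, 244.0, 337.0] side [355. 151.] top [374. 269.] | folded bar [276. 383.] [357. 142.]
30 end [311.0, 366.0, 240.0, 366.0] side [355. 145.] top [371. 268.] | folded bar [275. 420.] [356. 136.]
45 end [319.0, 410.0, 232.0, 410.0] side [352. 139.] top [362. 267.] | folded bar [275. 480.] [353. 130.]
60 end [332.0, 452.0, 218.0, 452.0] side [349. 135.] top [350. 265.] | folded bar [275. 546.] [348. 127.]
90 end [388.0, 473.0, 161.0, 473.0] side [340. 139.] top [318. 261.] | folded bar [273. 628.] [337. 136.]
101 end [428.0, 399.0, 119.0, 399.0] side [336. 144.] top [306. 260.] | folded bar [271. 484.] [333. 143.]
block edge [352.34076646 155.13254902] [199.79460708 154.85678871] pivot hw [275.8946596  114.56971967] [239.93801752 101.16966678] [311.95112527 101.30801476]
p_s
120 ....:...::---:::::::::............................-++++=--------==-------
123 ....:.
[... 4987 characters left out ...]
04 +*****=-------*+=+**####+-*%+===-+###%%*+************++===---------------
207 +++==--------+*####*+=====##*+==-+####++****+********+++***++*++==-------
210 **=-=----::::-===++++===++*=-=--=###*+***+++++++++***---+********=-------
213 *+++=--------====++++=-===----:-++=+*#***+***++*******+********+--:------
216 *****#***+++=====+++==+==-:::::-===+***+--=====++*************+----------
219 =+***********+===+++++===-:--:--======----==----=--===+******=-----------
222 +************+++=+++====-::------+==-------==---=====+*****+----==-------
225 ##*********+==++=+++===-:----------===------=----=-=====+++--------------
228 *###*#***+====++++++=-::==-------+****#***++===---+#####*=-----::--::----
```

The numbers show the lever strip lying level: its end corners are at wrist (250–259, 286–300; rows 246–262), matching the 0 rad prediction. I press a little further to confirm it is on its stop.

send_rows([
  {"translation": [0,0,-0.01],"delta_rot": [0,0,0],"grip": 1},
  {"translation": [0,0,-0.02],"delta_rot": [0,0,0],"grip": 1},
  {"translation": [0,0,-0.03],"delta_rot": [0,0,0],"grip": 1},
  {"translation": [0,0,-0.03],"delta_rot": [0,0,0],"grip": 1},
])

```text
time_s: 16.42
position: [0.4801, 0.1705, 0.0801]
orientation: [[0.083, 0.995, -0.048], [0.862, -0.096, -0.498], [-0.5, -0.0, -0.866]]
force: [-0.1, 0.2, 0.9]
width: 0.002
finger_force: 0.2
```

send_rows([
  {"translation": [0,0,-0.01],"delta_rot": [0,0,0],"grip": 1},
  {"translation": [0,0,-0.02],"delta_rot": [0,0,0],"grip": 1},
  {"translation": [0,0,-0.02],"delta_rot": [0,0,0],"grip": 1},
])

```text
time_s: 16.67
position: [0.4803, 0.1704, 0.0794]
orientation: [[0.082, 0.996, -0.046], [0.862, -0.094, -0.499], [-0.501, 0.002, -0.865]]
force: [-3.9, 1.9, 18.0]
width: 0.004
finger_force: 9.0
```

send_rows([
  {"translation": [0,0,-0.01],"delta_rot": [0,0,0],"grip": 1},
  {"translation": [0,0,-0.02],"delta_rot": [0,0,0],"grip": 1},
  {"translation": [0,0,-0.02],"delta_rot": [0,0,0],"grip": 1},
])

```text
time_s: 16.92
position: [0.4806, 0.1704, 0.0789]
orientation: [[0.082, 0.996, -0.043], [0.861, -0.092, -0.5], [-0.502, 0.003, -0.865]]
force: [-7.8, 4.2, 38.1]
width: -0.003
finger_force: 18.8
```

It is on a firm stop, and the lever is home. I retreat and check the gap from the top view numerically.

send_rows([
  {"translation": [0,0,0.05],"delta_rot": [0,0,0],"grip": 1},
  {"translation": [0,0,0.25],"delta_rot": [0,0,0],"grip": 1},
  {"translation": [0,0,0.45],"delta_rot": [0,0,0],"grip": 1},
  {"translation": [-0.2,-0.2,0.65],"delta_rot": [0,0,0],"grip": 1},
  {"translation": [-0.4,-0.4,0.75],"delta_rot": [0,0,0],"grip": 1},
  {"translation": [-0.6,-0.6,0.75],"delta_rot": [0,0,0],"grip": 1},
  {"translation": [-0.8,-0.8,0.75],"delta_rot": [0,0,0],"grip": 1},
  {"translation": [-0.8,-1,0.75],"delta_rot": [0,0,0],"grip": 1},
  {"translation": [-0.8,-1,0.75],"delta_rot": [0,0,0],"grip": 1},
  {"translation": [-0.8,-1,0.75],"delta_rot": [0,0,0],"grip": 1},
])

```text
time_s: 17.75
position: [0.3162, -0.0325, 0.2225]
orientation: [[0.082, 0.995, -0.05], [0.861, -0.096, -0.499], [-0.502, -0.002, -0.865]]
force: [0.1, 0.8, 0.6]
width: 0.002
finger_force: 0.0
```

```bash
python3 - <<'E'
from path import *
import cv2
t=get_image("top")[:,:,::-1];cv2.imwrite("pics/f_t.png",t);s=state();print(s["time_s"],s["position"].round(3),s["force"].round(1))
O=np.array([.4903,.2767,0]);my=np.array([-.9954,.096,0])
for nm in("top0","f_t"):
    g=cv2.cvtColor(cv2.imread(f"pics/{nm}.png"),cv2.COLOR_BGR2GRAY).astype(np.float32)
    for y in(-85,-20,80):
        print(nm,y,[int(cv2.getRectSubPix(g,(1,1),proj("top",O+mx*x/1e3+my*y/1e3+[0,0,.05]).astype(np.float32))[0,0]) for x in range(-12,22,2)])
ch=" .:-=+*#%@"
g=cv2.cvtColor(t.copy(),cv2.COLOR_BGR2GRAY)[225:300,240:390]
r=cv2.resize(g,(150,38),interpolation=cv2.INTER_AREA).astype(int)
for i,q in enumerate(r):print(f"{225+i*2:3d}","".join(ch[v*10//256] for v in q))
E
```

```text
17.8 [ 0.315 -0.034  0.223] [-4.3 -0.3  1.2]
top0 -85 [162, 159, 157, 156, 155, 151, 135, 111, 100, 99, 113, 138, 159, 168, 172, 170, 167]
top0 -20 [224, 228, 229, 229, 229, 227, 208, 146, 76, 57, 82, 156, 219, 231, 230, 227, 222]
top0 80 [230, 230, 230, 230, 230, 230, 224, 195, 153, 134, 136, 161, 203, 227, 230, 230, 230]
f_t -85 [164, 161, 158, 158, 157, 155, 153, 160, 164, 164, 161, 160, 164, 169, 173, 173, 170]
f_t -20 [212, 213, 211, 211, 209, 209, 210, 212, 213, 213, 212, 211, 210, 209, 211, 212, 212]
f_t 80 [231, 231, 231, 231, 231, 230, 224, 211, 217, 229, 231, 232, 232, 231, 231, 232, 232]
225 ---------::--======-::::::=*%%%%%%%%%%*+=+*#%%%%%%%%%%%%%+:::::------==++****##%%%%%%%%@@@@@@@@@@@@@@@@@@@@@%@@@%*=-::::::::::::::::::::::::::::::::::
227 ----------:-======--::::::+#%%%%%%%%%%*+=++#%%%%%%%%%%%%#=::::........:::::::-+#%%%%%%%%%%%%%%%%%%%%%%%@@@@%%@@@@#=-::::::::::::::::::::::::::::::::::
229 ---------::-======-:::::::+%%%%%%%%%%%%####%%%%%%%%%%%%%*=----:::::::........:+%%%%%%%%%%%%%%%%#%%%%%%%%%%%#*#%%#+--::::::::::::::::::::::::::::::::::
231 ---------::-======-::::::
[... 4695 characters left out ...]
-*%%@%@@%%%%%%%%%%%@@@@%%@@@@@%*=-----:::::::::::::::::::::::::::::::::::::::::-
293 ::--====--:::::::=*%%@%%%%%%%*+==+*#%%%%%%%%%%@%#=-----====-::::::::::=#%%%%%%%%@@@@@@@@@@@@@@@@@@@@%*=-----::::::::::::::::::::::::::::::::::::::::::
295 ::-=====--:::::::=#%%%%%%%%%%%##*#%%%%@%%%%%%%@%*=-----===--::::::::::+#%%%%%%%%%%%@%%%%%%@@@@@@@@@@%*=-===-::::::::::::::::::::::::::::::::::::::::::
297 ::-=====--:::::::=#%%%%%%%%%%%%%%%%%%%%%%%%%%%%%+------===--:::::::::-+%%%%%%%%%%%%%%#*##%%%%%@@@@@%#+---==-::::::::::::::::::::::::::::::::::::::::::
299 :--=====--::::::-*%@@@@%%%%%%%%%%%%%%%%%%%%%%%%#+=---------::::::::::-*%@@%%%%%%%%%#+===+*%%%%%%%@@%*=--===-:::::::::::----:::::::::::::::::::::::::::
```

The parting gap has gone, the lever lies flat, and the wires run to the knobs on both sides of the keeper. I let the arm settle, then hand in.

send_rows([
  {"translation": [0,0,0],"delta_rot": [0,0,0],"grip": 1},
  {"translation": [0,0,0],"delta_rot": [0,0,0],"grip": 1},
  {"translation": [0,0,0],"delta_rot": [0,0,0],"grip": 1},
])

```text
time_s: 18.05
position: [0.321, -0.0288, 0.2222]
orientation: [[0.083, 0.995, -0.047], [0.862, -0.095, -0.497], [-0.5, 0.001, -0.866]]
force: [-0.6, -0.4, 0.7]
width: 0.002
finger_force: 0.0
```

```bash
python3 -c "
from rig import *
print(job_done())"
```

```text
the job is handed in; nothing more can be done
None
```

I handed the job in at about 18 s, with no verdict returned: the loop is hooked under the keeper's lip, the lever is down on its stop, the parting gap no longer shows in the top view, and the arm is clear of the mould.

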